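# Swing the dripper over the carafe and start the brew timer

### The arm

A 6-joint arm with a two-finger parallel gripper is mounted at the origin on the work surface. World frame = base frame: x ahead of the robot, y to its left, z up, the work surface at z = 0. Lengths are in m, angles in rad, forces in N, time in s.
With the tool pointing down it reaches from about 0.35 to 0.975 m from the base axis. Payload 4.9 kg.
Tool frame: the origin (TCP) lies at the very end of the fingers, on their centre line; the grasp point (between the pads) lies 19 mm behind it (ctrl.pinch_z is the distance from the TCP to the grasp point, in m); z points along the fingers, y is the direction in which the jaws open and shut (so a half turn about z gives the same grasp; the last joint's range is limited). The gripper opens to 85 mm and grips with 20 to 120 N. Pads are 22 mm wide; open, the fingers measure 114 mm over their backs; the gripper's body (76 mm by 85 mm) begins 54 mm behind the grasp point. The pads swing forward as they close: fully open they stand 13 mm farther back than shut.
Start: joints at [-1.365, 0.053, 1.613, -0, 1.476, -0.119], TCP at [0.199, -0.592, 0.231] pointing down, gripper open.
Joint ranges: [-3.01, 3.01], [-1.01, 2.22], [0.06, 2.58], [-1.02, 4.17], [0.09, 2.62], [-3.14, 3.14]. Speed limits (rad/s): [2.57, 2.57, 3.14, 3.14, 3.14, 3.14].

### API

Orientations are given as a rotation vector (axis times angle).
In Python, from station import ctrl gives the robot as it stands.
- The arm moves only by the tool carry_out, never from a script. Its argument "series" is a list of rows, each a list of 7 numbers: the shift along the world's x, y, z each as a share of 0.025 m, from -1 to 1, then the turn, a rotation vector about the world's x, y, z each as a share of 0.1 rad, from -1 to 1, then the opening, from 0 (shut) to 1 (fully open). A call has 1 to 12 rows; each row shifts and turns the commanded pose from where the row before left it; what a row does not reach is not made up. A row lasts 1/10 s, in which the tool goes at most 50 mm and 8.59 degrees, less where a joint would pass 70% of its speed; a pose out of reach is approached as far as the arm can. A call with a number of a shift or a turn outside -1 to 1 is refused whole. A call with a gripper value outside its range is refused whole. The fingers move at their own pace and stop on an object; "grip_force" is the grip in N (left out, the last holds). Time passes only in rows, so rows that do not move let the fingers close. It gives the time, the measured TCP pose, the force and the opening at its end, in the units of the state.
- ctrl.get_obs(): the state, without advancing time (a new reading comes with each control period).
- ctrl.get_image(name): name is "scene" or "top" or "wrist"; returns a dict with "frame" (384x512x3 uint8, blue, green, red), "fx", "fy", "cx", "cy" (pixels), "R" (3x3) and "t" (3): a world point X has camera coordinates R X + t; the wrist camera has in their place "hand_eye" (4x4, takes a point from camera to tool coordinates, whose origin is the TCP and whose axes are the flange's). Camera axes: x right, y down, z forward; pixel columns grow to the right and rows downward; lengths in m; the calibration is good to about 2 mm. A picture is of the moment at which its call begins: read the wrist's pose just before it. There is no depth.
- ctrl.finish_job(): hands the job in, once; it reports no verdict.
Trained networks look in a picture, given as the dict that the camera call returned (one of the last four; its "shot" number tells which), for a name from the list of things; names that differ only in an ending like _2 or _b are one class to them, and where a whole thing is asked for, a point or a joint stands for the part that bears it (a point fixed in the world has none). Each returns a list of dicts, best first, with "p" (0 to 1); they miss things now and then, are a little off and sometimes report something else, mostly with a low value. They report only what shows in the picture. A call takes as long as a camera call.
- ctrl.trace(picture, name): "mask" (384x512 bool, what is visible of it) and "rect" ([left, top, width, height] as shares, 0 to 1, of the picture: columns of its width, rows of its height, round what is visible of it).
- ctrl.mark_of(picture, name): "position" ([column, row] as shares, 0 to 1, of the picture: columns of its width, rows of its height: a listed point, or the origin of a listed thing).
The state is a dict: "t": time; "q": joint angles; "dq": joint speeds; "effort": joint torques, N m; "tool_pos": TCP position; "tool_rot": TCP orientation; "contact_force": force on the tool from outside, world axes, zero at the start; "wrist_torque": the same for the moment, N m; "opening": finger opening in m.
Only numpy, scipy, OpenCV 4.12 (cv2) and the standard library are available. Lean on these libraries where they do the work, as an engineer would, in place of code of your own. Each camera call takes 0.05 s, during which the arm holds its last target.

### The job

Get the pour-over ready: with one fingertip, push the wooden handle of the stand's swing arm round, without gripping it, until the dripper is centred over the mouth of the glass carafe (not the mug), and leave it there. Then press the brew timer's button fully down and let it go. Leave the carafe, the mug and everything else on the counter standing where they are.

Things in the scene. Friction and masses are not known exactly. Their poses are not given: they have to be found in the camera images.
- pivot (a point): Axis of the fixed upright steel post of the pour-over stand, at the height of the swing arm (190 mm above the counter). The post has a round dark base (140 mm across) and stands on the far side of the work from the robot. The hub on the post reaches 30 mm above this point. Its x axis points away from the robot, turned by at most 0.1 rad.
- swing_arm (a joint): Angle of the level swing arm about the vertical post, rad. At 0 it points along minus x of point pivot (roughly at the robot); growing values turn it anticlockwise seen from above, its end going to the robot's right (-y). Stops at -1.3 and 1.3. Light even friction (about 1 N at the handle), no spring: it stays where it is left. From the post outwards it carries the dripper and then a wooden handle.
- grip_mid (a point): Middle of the arm's wooden handle, 245 mm from the post axis, 190 mm above the counter. The handle runs radially from 210 to 280 mm, is 20 mm wide and 20 mm high; the steel strip between its halves stands 3 mm proud above and below and ends at 285 mm. Free air under it down to 140 mm above the counter (tops of carafe and jar). x axis along the arm towards the post.
- spout (a point): Centre of the lower opening of the dripper, a steel cone clamped firmly in a ring of the arm, 165 mm from the post axis and 155 mm above the counter. The cone is 18 mm across at the spout and 104 mm across at its rim, which is 70 mm higher (225 mm above the counter); a thin steel wire handle stands out on one side.
- carafe_mouth (a point): Centre of the open mouth (74 mm across, 133 mm above the counter) of the glass carafe: an hourglass-shaped jug 125 mm tall, 100 mm across the belly, with a black neck collar and black handle. It stands loose on one of two cork coasters (110 mm across, 8 mm thick) left and right of the arm's start, about 165 mm from the post axis; the spout passes 22 mm over it.
- carafe: The same carafe; origin at the centre of its underside. It must stay where it stands.
- mug: White ceramic mug, 82 mm across and 92 mm tall with an ear, loose on the other coaster; origin at the centre of its underside. It is not the target.
- grip_left (a point): Wooden half of the handle on the robot's left side (+y when the arm points at the robot), 70 x 8 x 20 mm; this point is its centre.
- grip_right (a point): Wooden half of the handle on the robot's right side, 70 x 8 x 20 mm; this point is its centre. Touching both halves at once counts as gripping the handle.
- timer_button (a joint): Travel of the timer's push button: 0 up, 0.006 m fully down; a spring pushes back, about 5 N when fully down.
- timer_button_top (a point): Centre of the top of the black round push button (30 mm across) on the brew timer, a low white box 75 x 100 x 34 mm fixed to the counter, with a blank grey display beside the button. It lies to the near left or the near right.
- jar: Amber coffee jar with black lid, 80 mm across, 120 mm tall, near left or near right, in the place not taken by the timer. Bystander.
- cup: White cup, 70 mm across, 60 mm tall, close to the robot. Bystander.
- carton: Plain milk carton, 70 x 70 x 195 mm, far to the left. Bystander.
- kettle: Black goose-neck kettle, 178 mm to the top of its lid knob, far to the right. Bystander.
- tamper: Steel coffee tamper, 58 mm across, 88 mm tall, beside the stand to the left. Bystander.
- filters: Open wooden filter box, 90 x 90 x 70 mm, beside the stand to the right. Bystander.
- scoop: Steel spoon lying on the left, 160 mm long. Bystander.

How it is judged:
On the way, in this order (a step that is already met when the one before it is completed fails the run):
1. the dripper's spout is over the carafe's mouth, within 15 mm of its centre, and the arm is still (horizontal distance between spout and carafe_mouth below 0.015 m and velocity of joint swing_arm between -0.03 and 0.03 rad/s), for 0.3 s.
2. the timer's button is pressed down by at least 4.5 of its 6 mm (value of joint timer_button above 0.0045 m), for 0.02 s.
At the end, for the whole second after the job is handed in: The spout is within 15 mm (seen from above) of the centre of the carafe's mouth with the arm at rest, the timer's button has been pressed and is up again, carafe and mug stand upright within 12 mm of where they were, and the other things within 30 mm (all of step 1 and value of joint timer_button below 0.002 m and angle between each of carafe, mug's own z axis and vertical below 0.1 rad and not (distance of carafe from where it was at the start of the episode above 0.012 m) and not (distance of mug from where it was at the start of the episode above 0.012 m) and not (distance of jar from where it was at the start of the episode above 0.03 m) and not (distance of cup from where it was at the start of the episode above 0.03 m) and not (distance of carton from where it was at the start of the episode above 0.03 m) and not (distance of kettle from where it was at the start of the episode above 0.03 m) and not (distance of tamper from where it was at the start of the episode above 0.03 m) and not (distance of filters from where it was at the start of the episode above 0.03 m) and not (distance of scoop from where it was at the start of the episode above 0.03 m)); the robot touches nothing.
It fails at once if the carafe or the mug is lifted, carried or shoved (more than 12 mm) (distance of any of carafe, mug from where it was at the start of the episode above 0.012 m).
It fails at once if another thing on the counter is lifted, carried or shoved (more than 30 mm) (distance of any of jar, cup, carton, kettle, tamper, filters, scoop from where it was at the start of the episode above 0.03 m).
It fails at once if the handle is gripped (fingers press on both of its wooden halves at once) (contact force between each of swing_arm_c0, swing_arm_c1 and the fingers above 1 N).
It fails at once if the timer's button is pressed before the dripper is over the carafe (value of joint timer_button above 0.003 m and horizontal distance between spout and carafe_mouth above 0.03 m).
It also fails if it takes over 48 s, if anything falls off the work surface, if the arm or the gripper's body presses on something with over 40 N, if the wrist force passes 120 N, or if a joint passes its speed limit or range.

## Working session

There is one attempt and no reset: what is moved stays moved. The work goes in short steps, Python scripts to look and compute and a tool call to move; the robot and the scene stay as the last step left them, time stands still between calls to the robot, and variables do not carry over. Pictures are saved under pics/ and viewed, and the job is handed in when it is done.

Besides the shell and the picture viewer there is one more tool, called as name(argument=value, ...), one argument or row to a line, values as JSON. carry_out: Moves the arm, as the interface text tells. Shift numbers are shares of 0.025 m and turn numbers shares of 0.1 rad, none past 1 either way. Its arguments: {"type":"object","properties":{"series":{"type":"array"},"grip_force":{"type":"number"}},"required":["series"]}

```bash
mkdir -p pics; ls; python3 - <<'E'
from station import ctrl
import cv2,numpy as np,json
print({k:np.round(v,3).tolist() for k,v in ctrl.get_obs().items()})
for n in ["scene","top"]:
    p=ctrl.get_image(n); cv2.imwrite(f"pics/{n}0.png",p["frame"])
    print(n,p["shot"],p["fx"],p["cx"],p["cy"],np.round(p["R"],4).tolist(),np.round(p["t"],4).tolist())
    for name in ["pivot","grip_mid","spout","carafe_mouth","carafe","mug","timer_button_top","jar","cup","grip_left","grip_right"]:
        m=ctrl.mark_of(p,name)
        print(name,[(round(d["p"],2),np.round(np.array(d["position"])*[512,384],1).tolist()) for d in m[:2]])
E
```

```text
pics
{'t': 0.0, 'q': [-1.365, 0.053, 1.614, 0.0, 1.476, -0.119], 'dq': [-0.001, 0.0, 0.0, 0.001, 0.0, -0.0], 'effort': [-0.0, -39.367, -37.018, -0.0, 0.007, 0.0], 'tool_pos': [0.199, -0.592, 0.23], 'tool_rot': [-3.098, -0.508, 0.0], 'contact_force': [0.005, -0.112, 0.153], 'wrist_torque': [-0.036, -0.046, -0.015], 'opening': 0.085}
scene 1 351.890038343629 260.738407891999 188.1703881341451 [[-0.0426, 0.9991, -0.0014], [0.7274, 0.03, -0.6856], [-0.6849, -0.0302, -0.728]] [0.0424, -0.3299, 1.5731]
pivot [(0.87, [255.0, 220.9])]
grip_mid [(0.77, [260.9, 160.7])]
spout [(0.73, [258.7, 188.6]), (0.58, [121.5, 191.5])]
carafe_mouth [(0.87, [301.4, 205.1])]
carafe [(0.87, [299.4, 233.9])]
mug [(0.58, [223.3, 231.2])]
timer_button_top [(0.55, [185.2, 163.0])]
jar [(0.72, [341.8, 178.9]), (0.25, [414.8, 213.0])]
cup [(0.54, [259.6, 172.7])]
grip_left [(0.84, [262.1, 161.7])]
grip_right [(0.96, [258.2, 162.8])]
top 2 437.47340209216594 242.86947991025212 197.49249750669827 [[0.0197, -0.9998, -0.0051], [-0.9855, -0.0185, -0.1684], [0.1683, 0.0084, -0.9857]] [-0.0335, 0.5966, 1.5041]
pivot [(0.87, [239.8, 145.1]), (0.33, [160.0, 257.0])]
grip_mid [(0.84, [245.7, 214.0])]
spout [(0.86, [243.8, 190.0])]
carafe_mouth [(0.73, [205.8, 177.2])]
carafe [(0.7, [211.3, 185.6]), (0.69, [249.0, 213.0])]
mug [(0.59, [274.7, 185.9])]
timer_button_top [(0.57, [133.7, 179.2]), (0.4, [323.3, 255.6])]
jar [(0.9, [157.2, 257.0])]
cup [(0.83, [239.4, 262.4]), (0.7, [123.5, 260.5])]
grip_left [(0.89, [239.9, 218.0]), (0.15, [243.1, 188.8])]
grip_right [(0.77, [245.0, 215.6])]
```

View pics/scene0.png

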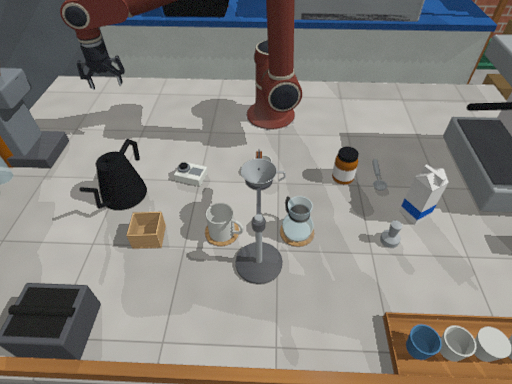

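View pics/top0.png

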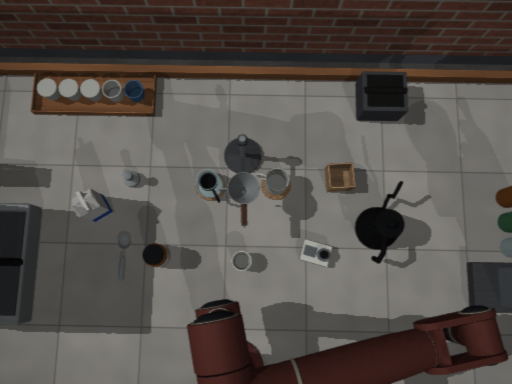

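```bash
cat > h.py <<'E'
from station import ctrl
import cv2,numpy as np
def back(p,uv,z):
    R=np.array(p["R"]);t=np.array(p["t"])
    d=R.T@np.array([(uv[0]-p["cx"])/p["fx"],(uv[1]-p["cy"])/p["fy"],1]); c=-R.T@t
    return c+d*(z-c[2])/d[2]
def proj(p,X):
    c=np.array(p["R"])@X+p["t"]; return np.array([p["fx"]*c[0]/c[2]+p["cx"],p["fy"]*c[1]/c[2]+p["cy"]])
Z=dict(pivot=.19,grip_mid=.19,spout=.155,carafe_mouth=.133,carafe=.008,mug=.008,timer_button_top=.04,jar=0,cup=0,grip_left=.19,grip_right=.19,tamper=0,filters=0,carton=0,kettle=0)
E
python3 - <<'E'
from h import *
for n in ["scene","top"]:
    p=ctrl.get_image(n)
    for name in Z:
        print(n,name,[(round(d["p"],2),np.round(back(p,np.array(d["position"])*[512,384],Z[name])[:2],4).tolist()) for d in ctrl.mark_of(p,name)[:2]])
E
```

```text
scene pivot [(0.95, [0.7608, -0.0228])]
scene grip_mid [(0.78, [0.4978, -0.0386])]
scene spout [(0.79, [0.5896, -0.0235])]
scene carafe_mouth [(0.6, [0.6427, 0.0891])]
scene carafe [(0.91, [0.6235, 0.1043])]
scene mug [(0.9, [0.6497, -0.1331]), (0.22, [0.6414, 0.1057])]
scene timer_button_top [(0.43, [0.3715, -0.3064]), (0.33, [0.3668, -0.0298])]
scene jar [(0.74, [0.4075, 0.2757])]
scene cup [(0.45, [0.3673, -0.0236])]
scene grip_left [(0.88, [0.5182, -0.0172])]
scene grip_right [(0.58, [0.5165, -0.0316]), (0.44, [0.6961, 0.091])]
scene tamper [(0.95, [0.6551, 0.3945]), (0.23, [0.6189, -0.0213])]
scene filters [(0.75, [0.6927, -0.3627])]
scene carton [(0.87, [0.5319, 0.5113])]
scene kettle [(0.81, [0.4981, -0.5107]), (0.29, [0.539, 0.4992])]
top pivot [(0.87, [0.7587, -0.0154])]
top grip_mid [(0.84, [0.5214, -0.0358])]
top spout [(0.76, [0.6095, -0.02])]
top carafe_mouth [(0.58, [0.646, 0.1062]), (0.35, [0.4841, -0.4687])]
top carafe [(0.81, [0.6379, 0.0959])]
top mug [(0.73, [0.6597, -0.1338])]
top timer_button_top [(0.55, [0.3993, -0.2952])]
top jar [(0.56, [0.3859, 0.2755])]
top cup [(0.71, [0.3672, -0.0207]), (0.58, [0.5419, -0.0339])]
top grip_left [(0.82, [0.5114, -0.019]), (0.75, [0.6139, 0.0828])]
top grip_right [(0.91, [0.5208, -0.0387]), (0.23, [0.6008, -0.0322])]
top tamper [(0.77, [0.6648, 0.3916]), (0.67, [0.6523, 0.0912])]
top filters [(0.7, [0.3778, 0.2836]), (0.66, [0.6808, -0.3689])]
top carton [(0.75, [0.5519, 0.495]), (0.3, [0.3762, 0.2785])]
top kettle [(0.7, [0.4949, -0.5143])]
```

```bash
python3 - <<'E'
from h import *
A={}
for n in ["scene","top"]:
    p=ctrl.get_image(n)
    x0,y0=(170,130) if n=="scene" else (170,120)
    c=p["frame"][y0:y0+150,x0:x0+200]; cv2.imwrite(f"pics/{n}1.png",cv2.resize(c,None,fx=4,fy=4,interpolation=cv2.INTER_CUBIC))
    for name in ["carafe_mouth","spout","swing_arm","timer_button","carafe"]:
        for d in ctrl.trace(p,name)[:2]:
            r=np.array(d["rect"])*[512,384,512,384]; print(n,name,round(d["p"],2),np.round(r,1),d["mask"].sum())
    # project hypotheses
    for nm,X in dict(pivot=(.76,-.018,.19),mouth=(.645,.097,.133),btn=(.385,-.30,.04)).items(): print(nm,proj(p,np.array(X)).round(1))
    P={}
    for k in range(6):
        q=ctrl.get_image(n)
        for name in ["pivot","grip_mid","spout","carafe_mouth","timer_button_top"]:
            m=ctrl.mark_of(q,name)
            if m: P.setdefault(name,[]).append(back(q,np.array(m[0]["position"])*[512,384],Z[name])[:2])
    for k,v in P.items(): print(n,k,np.median(v,0).round(4),np.std(v,0).round(4))
E
```

```text
scene carafe_mouth 0.82 [282.7 195.9  31.3  46.8] 1169
scene carafe_mouth 0.72 [126.7 214.6  38.8  36.7] 1217
scene spout 0.83 [240.9 149.6  45.   81.1] 1396
scene swing_arm 0.8 [239.6 149.6  44.3  82.6] 1261
scene timer_button 0.57 [180.1 163.9   6.    7.7] 34
scene carafe 0.79 [284.2 196.4  28.8  44.5] 1179
scene carafe 0.17 [330.5 148.3  28.1  37.7] 827
pivot [257.6 223.6]
mouth [298.8 205.6]
btn [186.  164.6]
scene pivot [ 0.753  -0.0188] [0.003  0.0044]
scene grip_mid [ 0.5111 -0.0246] [0.0054 0.0057]
scene spout [ 0.6001 -0.0226] [0.0222 0.044 ]
scene carafe_mouth [0.641  0.1012] [0.0029 0.0037]
scene timer_button_top [ 0.5072 -0.3049] [0.1529 0.2601]
top carafe_mouth 0.86 [192.8 168.8  32.1  33.6] 680
top spout 0.91 [221.6 133.2  35.6  93.6] 1176
top swing_arm 0.72 [356.6 182.9  45.3  79.5] 1844
top swing_arm 0.58 [224.9 132.7  30.2  95. ] 1005
top carafe 0.56 [196.7 168.4  27.4  35.4] 632
top carafe 0.47 [124.  169.3  16.5  18.2] 224
pivot [242.4 141.7]
mouth [207.9 178.8]
btn [321.3 259.4]
top pivot [ 0.7599 -0.0215] [0.0043 0.0027]
top grip_mid [ 0.5176 -0.0337] [0.0051 0.0023]
top spout [ 0.601  -0.0269] [0.0064 0.004 ]
top carafe_mouth [0.6434 0.1028] [0.0506 0.0441]
top timer_button_top [ 0.3956 -0.305 ] [0.0563 0.1033]
```

View pics/scene1.png

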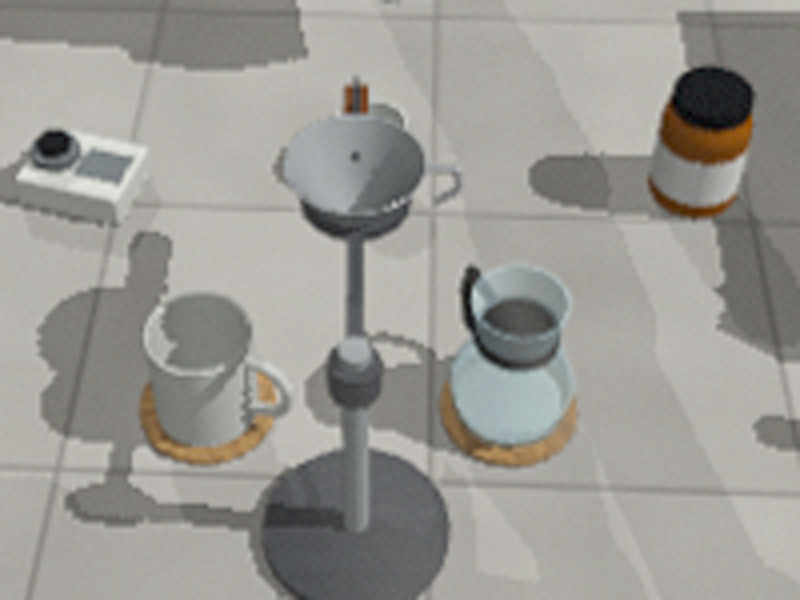

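View pics/top1.png

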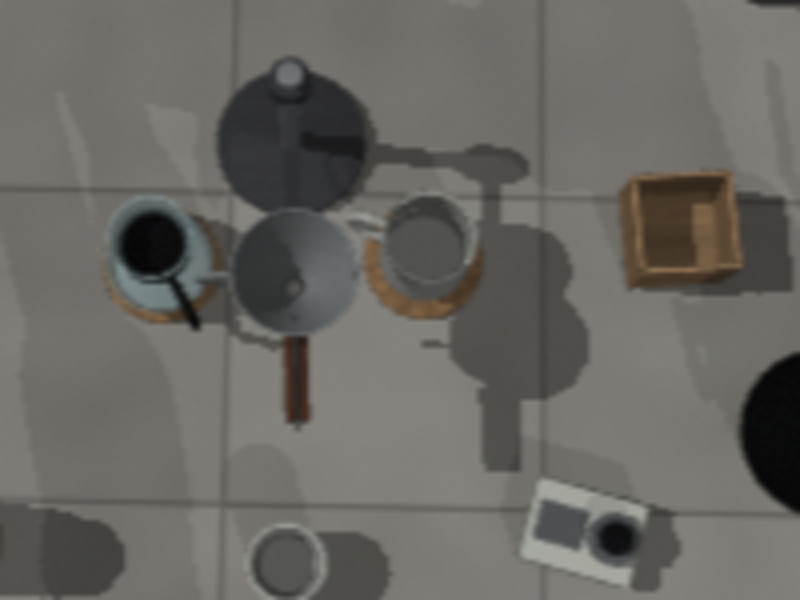

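```bash
python3 - <<'E'
from h import *
s=ctrl.get_image("scene");t=ctrl.get_image("top")
z=lambda x,y,x0,y0:((x+.5)/4+x0-.5,(y+.5)/4+y0-.5)
S=lambda x,y:z(x,y,170,130); T=lambda x,y:z(x,y,170,120)
for n,a,b,h in [("mouth",S(521,302),T(152,241),.133),("rimc",S(355,164),T(296,270),.225),("hole",S(355,157),T(295,287),.155),("strip_end",None,T(297,428),.19),("handle_far",None,T(296,337),.2),("handle_near",None,T(298,422),.2),("handleend_scene",S(356,100),None,.19),("btn",S(54,142),T(615,537),.04),("hubtop",S(355,352),T(290,74),.22)]:
    for c,u in((s,a),(t,b)):
        if u: print(n,back(c,u,h).round(4)[:2])
E
```

```text
mouth [0.6431 0.1002]
mouth [0.6413 0.0979]
rimc [ 0.598  -0.0233]
rimc [ 0.6006 -0.0252]
hole [ 0.5173 -0.0276]
hole [ 0.5999 -0.0241]
strip_end [ 0.479  -0.0282]
handle_far [ 0.5509 -0.0261]
handle_near [ 0.4828 -0.029 ]
handleend_scene [ 0.4895 -0.0279]
btn [ 0.3881 -0.3101]
btn [ 0.4042 -0.3074]
hubtop [ 0.7639 -0.0155]
hubtop [ 0.763  -0.0172]
```

carry_out(
  series=[
    [0.61,0.98,0.2,0,0,-0.36,0],
    [0.61,0.98,0.2,0,0,-0.36,0],
    [0.61,0.98,0,0,0,-0.36,0],
    [0.61,0.98,0,0,0,-0.36,0],
    [0.61,0.98,0,0,0,-0.36,0],
    [0.61,0.98,0,0,0,-0.36,0],
    [0.61,0.98,0,0,0,-0.36,0],
    [0.61,0.98,0,0,0,-0.36,0],
    [0.61,0.98,0,0,0,-0.36,0],
    [0.61,0.98,0,0,0,-0.36,0],
  ],
)

```text
t: 8.1
tool_pos: [0.3524, -0.3463, 0.2415]
tool_rot: [3.141, -0.058, 0.0]
contact_force: [-0.3, -0.3, -0.8]
opening: 0.0004
```

carry_out(
  series=[
    [0.61,0.98,0,0,0,-0.36,0],
    [0.61,0.98,0,0,0,-0.36,0],
    [0.61,0.98,0,0,0,-0.36,0],
    [0.61,0.98,0,0,0,-0.36,0],
    [0.61,0.98,0,0,0,-0.36,0],
    [0.61,0.98,0,0,0,-0.36,0],
    [0.61,0.98,0,0,0,-0.36,0],
    [0.61,0.98,0,0,0,-0.36,0],
    [0.61,0.98,0,0,0,-0.36,0],
    [0.4,0.5,0,0,0,-0.36,0],
  ],
)

```text
t: 9.1
tool_pos: [0.4999, -0.1125, 0.2414]
tool_rot: [-3.08, 0.616, -0.001]
contact_force: [-0.3, -0.3, 0.5]
opening: -0.0001
```

```bash
cat > look.py <<'E'
from h import *
import sys
k=sys.argv[1]
o=ctrl.get_obs(); print({n:np.round(o[n],3).tolist() for n in ["t","q","tool_pos","tool_rot","contact_force","opening"]})
a=[]
for n,x0,y0 in (("scene",200,130),("top",170,120)):
    p=ctrl.get_image(n); c=p["frame"][y0:y0+140,x0:x0+130] if n=="scene" else p["frame"][y0:y0+140,x0:x0+130]
    a.append(cv2.resize(c,None,fx=3,fy=3,interpolation=cv2.INTER_CUBIC))
cv2.imwrite(f"pics/l{k}.png",np.hstack(a))
E
python3 look.py 1
```

```text
{'t': 9.1, 'q': [-0.367, -0.227, 1.859, 0.0, 1.51, 1.599], 'tool_pos': [0.5, -0.113, 0.241], 'tool_rot': [-3.08, 0.616, -0.001], 'contact_force': [-0.261, -0.304, 0.486], 'opening': -0.0}
```

View pics/l1.png

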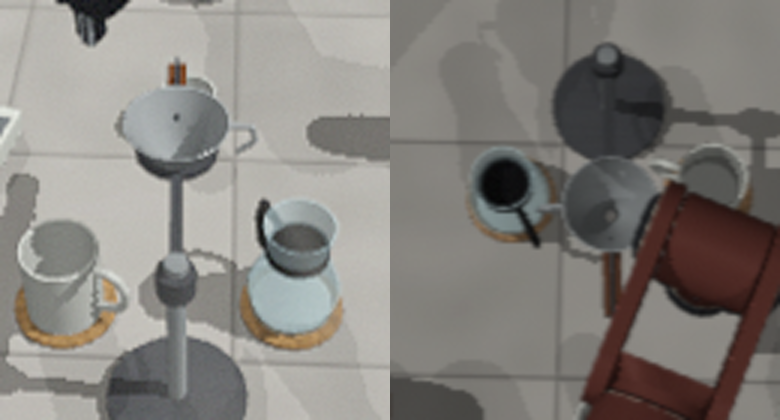

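carry_out(
  series=[
    [0,0.3,-0.75,0,0,0,0],
    [0,0.3,-0.75,0,0,0,0],
    [0,0.3,-0.75,0,0,0,0],
    [0.28,0.3,-0.7,0,0,0,0],
    [0,0.4,0,0,0,0,0],
    [0,0.4,0,0,0,0,0],
  ],
)

```text
t: 9.8
tool_pos: [0.5058, -0.0643, 0.1677]
tool_rot: [3.08, -0.618, -0.001]
contact_force: [0.1, -0.1, 0.9]
opening: -0.0002
```

carry_out(
  series=[
    [0,0.4,0,0,0,0,0],
    [0,0.4,0,0,0,0,0],
    [0,0.5,0,0,0,-0.2,0],
    [0,0.5,0,0,0,-0.2,0],
    [0,0.5,0,0,0,-0.2,0],
    [0,0.5,0,0,0,-0.2,0],
    [0.1,0.5,0,0,0,-0.2,0],
    [0.1,0.5,0,0,0,-0.2,0],
    [0.1,0.5,0,0,0,-0.2,0],
    [0.1,0.4,0,0,0,0,0],
  ],
)

```text
t: 10.8
tool_pos: [0.5167, 0.054, 0.1686]
tool_rot: [3.03, -0.83, 0.003]
contact_force: [-0.4, -1.9, -0.5]
opening: 0.0001
```

```bash
python3 look.py 2
```

```text
{'t': 10.8, 'q': [-0.039, -0.157, 1.921, -0.0, 1.376, 2.067], 'tool_pos': [0.517, 0.054, 0.169], 'tool_rot': [3.03, -0.83, 0.003], 'contact_force': [-0.446, -1.862, -0.481], 'opening': 0.0}
```

View pics/l2.png

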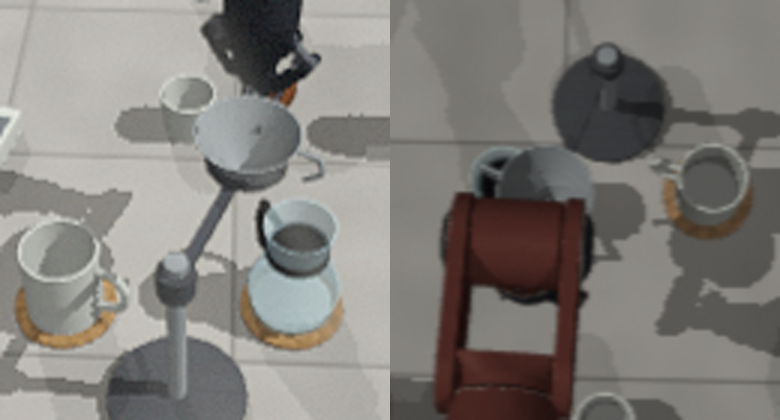

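carry_out(
  series=[
    [0.1,0.36,0,0,0,-0.2,0],
    [0.11,0.36,0,0,0,-0.2,0],
    [0.12,0.36,0,0,0,-0.2,0],
    [0.14,0.36,0,0,0,-0.2,0],
    [0.15,0.36,0,0,0,-0.2,0],
    [0.15,0.3,0,0,0,-0.2,0],
    [0,0,0,0,0,0,0],
  ],
)

```text
t: 11.6
tool_pos: [0.5357, 0.106, 0.1678]
tool_rot: [-2.975, 1.009, -0.0]
contact_force: [-0.5, 0.3, 0.3]
opening: 0.0
```

```bash
python3 look.py 3
```

```text
{'t': 11.6, 'q': [0.059, -0.088, 1.86, 0.0, 1.37, 2.284], 'tool_pos': [0.536, 0.106, 0.168], 'tool_rot': [-2.975, 1.009, -0.0], 'contact_force': [-0.469, 0.286, 0.343], 'opening': 0.0}
```

View pics/l3.png

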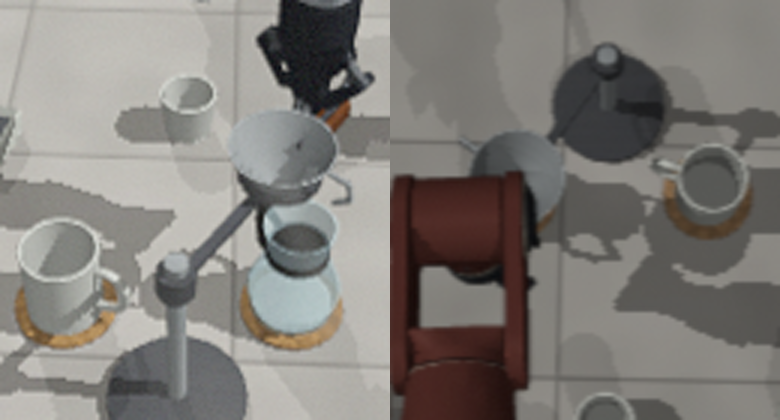

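```bash
cat > rim.py <<'E'
from h import *
import sys
s=ctrl.get_image("scene");t=ctrl.get_image("top")
a=list(map(float,sys.argv[1:]))
S=((a[0]+.5)/3+200-.5,(a[1]+.5)/3+130-.5);T=((a[2]-390+.5)/3+170-.5,(a[3]+.5)/3+120-.5)
for c,u in((s,S),(t,T)):
    X=back(c,u,.225)[:2]; d=X-[.7635,-.0165]; print(X.round(4),np.hypot(*d).round(4),np.arctan2(d[1],-d[0]).round(4))
E
python3 rim.py 284.5 149 518 176
```

```text
[0.6286 0.0785] 0.165 0.6134
[0.6272 0.0746] 0.164 0.5894
```

carry_out(
  series=[
    [0.16,0.28,0,0,0,-0.2,0],
    [0.16,0.28,0,0,0,-0.2,0],
    [0.16,0.27,0,0,0,-0.2,0],
    [0.16,0.25,0,0,0,-0.1,0],
    [0.12,0.16,0,0,0,0,0],
    [0.04,0.04,0,0,0,0,0],
    [0,0,0,0,0,0,0],
  ],
)

```text
t: 12.5
tool_pos: [0.5555, 0.1378, 0.1675]
tool_rot: [-2.937, 1.114, 0.0]
contact_force: [0.1, 0.2, 0.0]
opening: 0.0001
```

```bash
python3 look.py 4
```

```text
{'t': 12.5, 'q': [0.113, -0.024, 1.799, 0.0, 1.367, 2.409], 'tool_pos': [0.556, 0.138, 0.168], 'tool_rot': [-2.937, 1.114, 0.0], 'contact_force': [0.092, 0.155, 0.001], 'opening': 0.0}
```

View pics/l4.png

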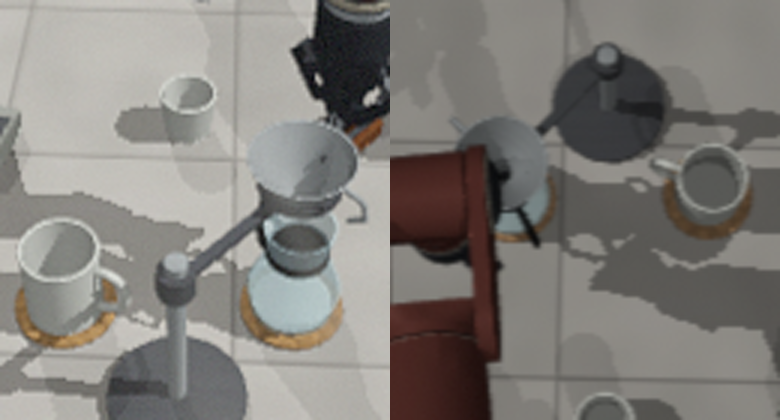

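```bash
python3 rim.py 303 158.5 500.5 163.5
```

```text
[0.6402 0.0951] 0.1663 0.7357
[0.6404 0.0936] 0.1652 0.7298
```

carry_out(
  series=[
    [0.06,0.06,0,0,0,0,0],
    [0.06,0.06,0,0,0,0,0],
    [0.06,0.06,0,0,0,0,0],
    [0.0,0.01,0,0,0,0,0],
    [0,0,0,0,0,0,0],
  ],
)

```text
t: 13.2
tool_pos: [0.5601, 0.1426, 0.1675]
tool_rot: [-2.937, 1.114, -0.0]
contact_force: [0.2, -0.0, 0.0]
opening: -0.0
```

carry_out(
  series=[
    [-0.2,-0.2,0,0,0,0,0],
    [-0.5,-0.5,0,0,0,0,0],
    [-0.5,-0.8,0.0,0,0,0,0],
    [-0.3,-0.9,0.3,0,0,0,0],
    [-0.3,-0.9,0.8,0,0,0,0],
    [-0.2,-1,0.9,0,0,0,0],
    [-0.2,-1,0.9,0,0,0,0],
    [-0.2,-1,0,0,0,0,0],
    [-0.2,-1,0,0,0,0,0],
    [-0.2,-1,0,0,0,0,0],
  ],
)

```text
t: 14.2
tool_pos: [0.4895, -0.0662, 0.2406]
tool_rot: [-2.937, 1.114, -0.002]
contact_force: [-0.0, -0.1, -1.6]
opening: -0.0003
```

```bash
python3 look.py 5
```

```text
{'t': 14.2, 'q': [-0.285, -0.275, 1.9, -0.0, 1.516, 2.011], 'tool_pos': [0.49, -0.066, 0.241], 'tool_rot': [-2.937, 1.114, -0.002], 'contact_force': [-0.031, -0.097, -1.595], 'opening': -0.0}
```

View pics/l5.png

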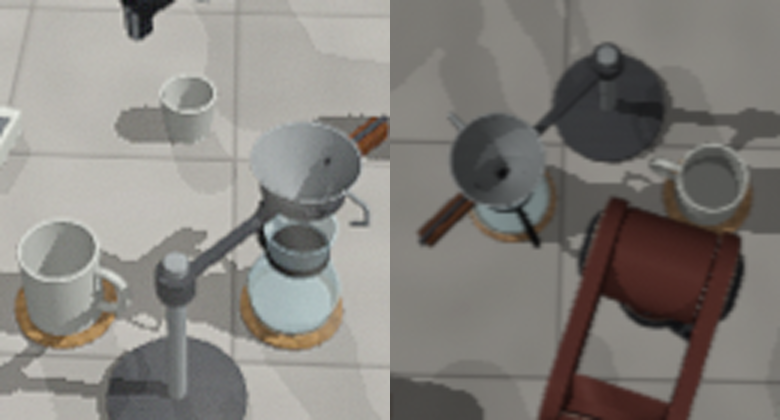

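```bash
python3 rim.py 305.5 160 497.5 161.5; python3 - <<'E'
from h import *
p=ctrl.get_image("top");q=ctrl.get_image("scene")
# mouth: predict circle outlines of mouth & carafe; overlay for check
a=np.linspace(0,6.283,60)
out=[]
for c,x0,y0 in((q,260,150),(p,170,130)):
    im=cv2.resize(c["frame"][y0:y0+100,x0:x0+100],None,fx=4,fy=4,interpolation=cv2.INTER_CUBIC)
    for (cx,cy,r,z,col) in((.642,.099,.037,.133,(0,0,255)),(.641,.0975,.052,.225,(0,255,0)),(.642,.099,.055,.008,(255,0,0))):
        pts=np.array([((proj(c,np.array([cx+r*np.cos(t),cy+r*np.sin(t),z]))-[x0,y0]+.5)*4-.5) for t in a])
        cv2.polylines(im,[pts.round().astype(np.int32)],True,col,1)
    out.append(im)
b=p["frame"][230:280,280:380]; out2=cv2.resize(b,None,fx=4,fy=4,interpolation=cv2.INTER_CUBIC)
d=q["frame"][140:190,160:260]; out3=cv2.resize(d,None,fx=4,fy=4,interpolation=cv2.INTER_CUBIC)
cv2.imwrite("pics/ov.png",np.vstack([np.hstack(out),np.hstack([out3,out2])]))
E
```

```text
[0.642  0.0973] 0.1665 0.753
[0.6425 0.0969] 0.1658 0.7529
```

View pics/ov.png

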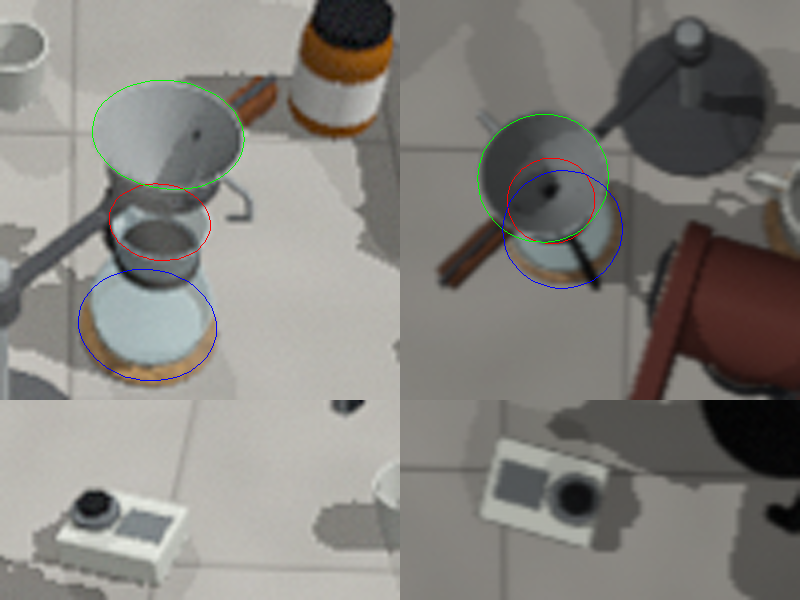

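carry_out(
  series=[
    [-0.32,-0.88,0,0,0,0.3,0],
    [-0.32,-0.88,0,0,0,0.3,0],
    [-0.32,-0.88,0,0,0,0.3,0],
    [-0.32,-0.88,0,0,0,0.3,0],
    [-0.32,-0.88,0,0,0,0.3,0],
    [-0.32,-0.88,0,0,0,0.3,0],
    [-0.32,-0.88,0,0,0,0.3,0],
    [-0.32,-0.88,0,0,0,0.3,0],
    [-0.32,-0.88,0,0,0,0.3,0],
    [-0.32,-0.88,0,0,0,0.3,0],
    [-0.32,-0.88,0,0,0,0.3,0],
    [0,0,0,0,0,0,0],
  ],
)

```text
t: 15.7
tool_pos: [0.4018, -0.308, 0.2399]
tool_rot: [3.08, -0.618, -0.0]
contact_force: [-0.3, 0.9, -0.6]
opening: 0.0
```

```bash
python3 - <<'E'
from h import *
from scipy.spatial.transform import Rotation as Ro
o=ctrl.get_obs(); w=ctrl.get_image("wrist"); print(o["tool_pos"],o["t"])
p=ctrl.get_image("top");q=ctrl.get_image("scene")
for z in(.04,.045,.05,.055): print(z,back(p,(323.6,254.1),z).round(4),back(q,(183.7,164.9),z).round(4))
R=Ro.from_rotvec(o["tool_rot"]).as_matrix(); H=np.array(w["hand_eye"])
Rc=R@H[:3,:3]; tc=R@H[:3,3]+o["tool_pos"]
w2=dict(fx=w["fx"],fy=w["fy"],cx=w["cx"],cy=w["cy"],R=Rc.T,t=-Rc.T@tc)
import pickle; pickle.dump(w2,open("w2.pkl","wb"))
im=w["frame"].copy(); print(proj(w2,np.array([.4015,-.308,.05])))
for m in ctrl.mark_of(w,"timer_button_top"): print(m["p"],np.array(m["position"])*[512,384],back(w2,np.array(m["position"])*[512,384],.05))
cv2.imwrite("pics/w1.png",im)
E
```

```text
[ 0.40178464 -0.30803284  0.23992528] 15.7
0.04 [ 0.4034 -0.3081  0.04  ] [ 0.3868 -0.3082  0.04  ]
0.045 [ 0.4032 -0.3073  0.045 ] [ 0.3921 -0.3064  0.045 ]
0.05 [ 0.403  -0.3064  0.05  ] [ 0.3974 -0.3045  0.05  ]
0.055 [ 0.4028 -0.3055  0.055 ] [ 0.4027 -0.3027  0.055 ]
[254.22035902 171.56607745]
0.8 [249.088  172.1088] [ 0.40331174 -0.30190765  0.05      ]
```

View pics/w1.png

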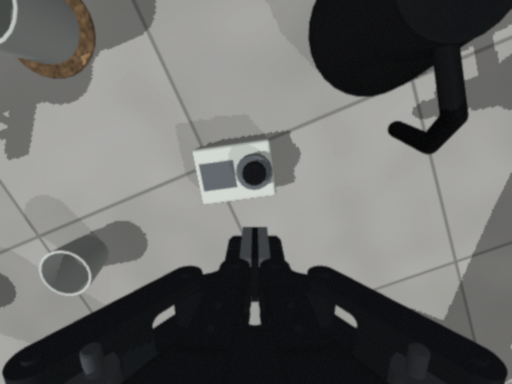

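carry_out(
  series=[
    [0,0,-0.94,0,0,0,0],
    [0,0,-0.94,0,0,0,0],
    [0,0,-0.94,0,0,0,0],
    [0,0,-0.94,0,0,0,0],
    [0,0,-0.94,0,0,0,0],
    [0,0,-0.94,0,0,0,0],
    [0,0,-0.94,0,0,0,0],
    [0,0,-0.1,0,0,0,0],
    [0,0,-0.1,0,0,0,0],
  ],
)

```text
t: 16.8
tool_pos: [0.4023, -0.3063, 0.0706]
tool_rot: [-3.08, 0.615, 0.001]
contact_force: [0.9, -0.0, 0.5]
opening: -0.0003
```

carry_out(
  series=[
    [0,0,-0.12,0,0,0,0],
    [0,0,-0.12,0,0,0,0],
    [0,0,-0.12,0,0,0,0],
    [0,0,-0.12,0,0,0,0],
    [0,0,0,0,0,0,0],
  ],
)

```text
t: 17.3
tool_pos: [0.4018, -0.3069, 0.0582]
tool_rot: [-3.08, 0.617, 0.001]
contact_force: [-0.3, -0.5, 0.2]
opening: 0.0001
```

carry_out(
  series=[
    [0,0,-0.12,0,0,0,0],
    [0,0,-0.12,0,0,0,0],
    [0,0,0,0,0,0,0],
  ],
)

```text
t: 17.6
tool_pos: [0.4022, -0.3073, 0.0527]
tool_rot: [3.08, -0.617, 0.001]
contact_force: [0.2, -0.3, 2.3]
opening: -0.0002
```

carry_out(
  series=[
    [0,0,-0.08,0,0,0,0],
    [0,0,0,0,0,0,0],
  ],
)

```text
t: 17.8
tool_pos: [0.4022, -0.3074, 0.0509]
tool_rot: [3.08, -0.617, 0.001]
contact_force: [0.3, 0.2, 4.1]
opening: 0.0004
```

carry_out(
  series=[
    [0,0,-0.08,0,0,0,0],
    [0,0,0,0,0,0,0],
  ],
)

```text
t: 18.0
tool_pos: [0.4023, -0.3074, 0.0499]
tool_rot: [3.08, -0.616, 0.0]
contact_force: [-2.6, 2.4, 10.9]
opening: -0.0001
```

carry_out(
  series=[
    [0,0,0.2,0,0,0,0],
    [0,0,0.6,0,0,0,0],
    [0,0,0.9,0,0,0,0],
    [0,0,0.9,0,0,0,0],
    [0,0,0.9,0,0,0,0],
    [0,0,0.9,0,0,0,0],
    [0,0,0.9,0,0,0,0],
    [0,0,0,0,0,0,0],
    [0,0,0,0,0,0,0],
  ],
)

```text
t: 18.9
tool_pos: [0.4019, -0.3069, 0.1812]
tool_rot: [3.08, -0.617, 0.001]
contact_force: [0.6, 0.4, -0.8]
opening: 0.0003
```

```bash
python3 look.py 6; python3 - <<'E'
from h import *
p=ctrl.get_image("wrist"); cv2.imwrite("pics/w2.png",p["frame"])
q=ctrl.get_image("scene"); cv2.imwrite("pics/s2.png",q["frame"])
E
```

```text
{'t': 18.9, 'q': [-0.8, -0.202, 1.939, 0.0, 1.405, 1.166], 'tool_pos': [0.402, -0.307, 0.181], 'tool_rot': [3.08, -0.617, 0.001], 'contact_force': [0.619, 0.352, -0.776], 'opening': 0.0}
```

View pics/l6.png

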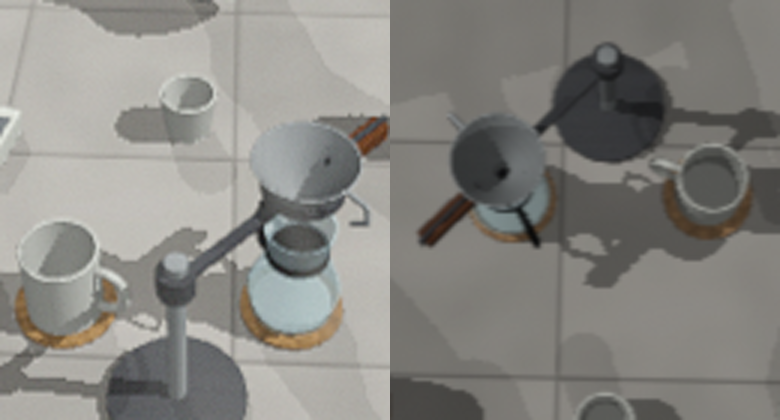

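View pics/s2.png

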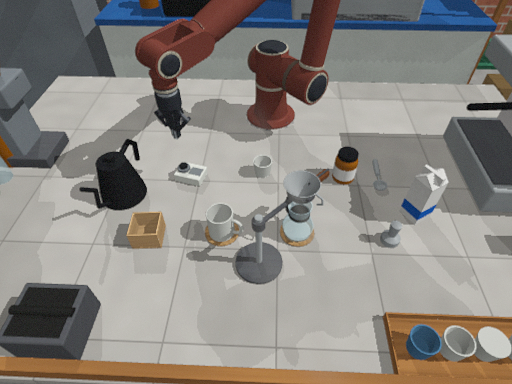

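View pics/w2.png

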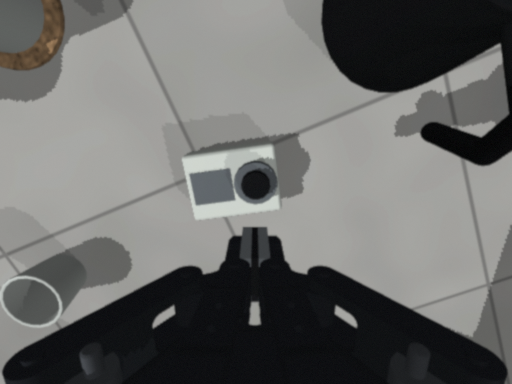

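```bash
python3 -c "
from station import ctrl
print(ctrl.finish_job())"
```

```text
the job is handed in; nothing more can be done
None
```

I pushed the swing arm's handle round from its right side with the closed fingertips, never straddling it. I then backed off, pressed the timer button once, let it go and handed the job in with the gripper hanging free over the timer. The last state reading before hand-in was at 18.9 s of the 48 s allowed.

- **Dripper position:** After backing off, the dripper's rim centre measured about (0.642, 0.097) in both the overhead and scene cameras. The carafe mouth measured about (0.642, 0.099), so the dripper is roughly 2 mm off centre against the 15 mm allowed. A later picture showed it unmoved.
- **Timer button:** The force rose 2.3, 4.1, then 10.9 N as the tip went down to z = 0.050. That fits the spring and then the end stop, with an estimated travel of about 5.6 mm. The travel is inferred from force and height only, because I had no direct reading of the button joint. The last pictures show the button clear of the fingers.
- **Everything else:** By eye in the last pictures, the carafe, mug and other things stand where they were. I did not measure their positions again.
- **Measurements that disagreed:** The networks' position marks scattered by 5–10 mm or more, so I used points I read off enlarged pictures. My first button height (0.040 m) put the two cameras 16 mm apart; they agreed at about 0.055 m, which the contact force bore out.

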